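# Hold a plaque square against its pad and spacer in a gluing jig

### The job

Slide the black grip of the pad along the gluing jig's fence until it is in line with the brass pointer, then stand the wooden spacer upright in the gap between plaque and fence, in the part the pad leaves wide enough for it, towards the other end of the plaque, and let go of it. Then push the plaque towards the fence until it is flush against both pad and spacer, and finish while still holding it pressed there firmly. Do not disturb the mug, cup, jar, log piece and wood slice around the jig.

Things in the scene. Friction and masses are not known exactly. Their poses are not given: they have to be found in the camera images.
- jig: Fixed gluing jig: white board 15 mm thick, 280 mm along y, from jig x = -100 to +120 mm; origin on its underside, midway along y; +x points away from the robot, give or take yaw. On it a wooden fence along y, 220 mm long, 18 mm high above the board, spanning jig x = 55 to 85 mm: its face towards the plaque is at 55.
- pad (a joint): Position of the pad along the fence (m), -0.060 to +0.060, 0 at the fence's middle, growing towards the jig's +y. It stays where it is left; friction about 2 N.
- pad_grip (a point): Centre of the top, 74 mm above the table, of the pad's black grip: a block 24 (jig x) x 20 (jig y) x 34 mm high at jig x = 70 mm; fingers can close on it from above along jig y. It stands on the wooden pad, 40 mm wide (y), which wraps over the fence (25 mm above the board) and stands 14 mm proud of its face (to jig x = 41), narrowing the gap there by 14 mm.
- pointer: Brass pointer, T shaped, 28 (x) x 24 (y) x 10 mm high, fixed on the strip of board behind the fence, stem towards the fence; origin under its middle, axes parallel to the jig's. Its jig y (35 to 55 mm left or right of the middle) is where the pad grip's centre is to be. The flat round brass screw cap on the other side of the middle is not the pointer.
- tile: The plaque: loose wooden tile 70 (x) x 160 (y) x 18 mm high, 0.1 to 0.2 kg, flat on the jig's board in front of the fence; origin at the centre of its underside. At first 6 to 10 mm short of the pad, 20 to 24 mm short of the bare fence, nearly parallel to it. Its side towards the robot is free for pushing; flush against the pad its origin is at jig x = +6 mm.
- spacer: Loose wooden spacer, 30 g, standing upright on the table left or right of the jig: foot 14 (its x, the thickness) x 44 (its y) x 22 mm high, above it a tab 14 x 24 mm reaching up to 52 mm; origin at the centre of its underside, z up. It is as thick as the pad stands proud.
- mug: White mug with a handle, 80 mm across, 85 mm high; origin under its centre. Leave it where it is.
- cup: Small white cup, 60 mm across, 55 mm high. Leave it where it is.
- jar: Paint jar, 60 mm across, 75 mm high. Leave it where it is.
- log: Short upright round piece of log, 44 mm across, 40 mm high, standing on the side of the jig where the spacer is not. Leave it where it is.
- slice: Flat wood slice, 72 mm across, 12 mm high. Leave it where it is.
Mind the look-alikes: they are no part of the job. What is shaped like the tile but pink or turquoise is not meant. There is more than one size of the spacer; the one meant has the size given above.

How it is judged:
On the way, in this order (a step that is already met when the one before it is completed fails the run):
1. the pad's grip stands in line with the brass pointer (y of pad_grip in the frame of pointer between -0.006 and 0.006 m), for 0.2 s.
2. the spacer stands let go in the wide part of the gap, on the board (all of step 1 and z of spacer in the frame of jig between 0.011 and 0.019 m and y of spacer in the frame of tile between -0.068 and 0.068 m and horizontal distance between spacer and pad_grip above 0.062 m and contact force between the fingers and spacer below 0.2 N and x of spacer in the frame of jig between 0.02 and 0.055 m and angle between the z axis of spacer and the z axis of jig, either way round below 0.35 rad), for 0.2 s.
At the end, for the whole second after the job is handed in: Pad grip within 6 mm of the pointer; spacer upright, let go, flat against the fence (5 mm, 0.12 rad), 62 mm or more from the pad grip, behind the plaque; plaque flat, within 3 mm and 0.035 rad of flush with the pad; fingers press it with over 2.5 N, it presses the spacer with over 0.5 N (all of step 1 and z of spacer in the frame of jig between 0.011 and 0.019 m and y of spacer in the frame of tile between -0.068 and 0.068 m and horizontal distance between spacer and pad_grip above 0.062 m and contact force between the fingers and spacer below 0.2 N and x of spacer in the frame of jig between 0.043 and 0.053 m and angle between the z axis of spacer and the z axis of jig, either way round below 0.12 rad and angle between the x axis of spacer and the x axis of jig, either way round below 0.12 rad and x of tile in the frame of jig above 0.003 m and z of tile in the frame of jig below 0.018 m and angle between the x axis of tile and the x axis of jig, either way round below 0.035 rad and angle between the z axis of tile and the z axis of jig, either way round below 0.05 rad and contact force between the fingers and tile above 2.5 N and contact force between tile and spacer above 0.5 N and linear speed of tile below 0.01 m/s); the arm keeps its last pose, push and grip.
It fails at once if a bystander (mug) is moved more than 30 mm (distance of mug from where it was at the start of the episode above 0.03 m).
It fails at once if a bystander (cup) is moved more than 30 mm (distance of cup from where it was at the start of the episode above 0.03 m).
It fails at once if a bystander (jar) is moved more than 30 mm (distance of jar from where it was at the start of the episode above 0.03 m).
It fails at once if a bystander (log) is moved more than 30 mm (distance of log from where it was at the start of the episode above 0.03 m).
It fails at once if a bystander (slice) is moved more than 30 mm (distance of slice from where it was at the start of the episode above 0.03 m).
It also fails if it takes over 72 s, if anything falls off the work surface, if the arm or the gripper's body presses on something with over 40 N, if the wrist force passes 120 N, or if a joint passes its speed limit or range.

### The arm

A 6-joint arm with a two-finger parallel gripper is mounted at the origin on the work surface. World frame = base frame: x ahead of the robot, y to its left, z up, the work surface at z = 0. Lengths are in m, angles in rad, forces in N, time in s.
With the tool pointing down it reaches from about 0.35 to 0.85 m from the base axis. Payload 8.1 kg.
Tool frame: the origin (TCP) lies midway between the tips of the shut fingers; the grasp point (between the pads) lies 19 mm behind it; z points along the fingers, y is the line along which they close (so a half turn about z gives the same grasp; the last joint's range is limited). The gripper opens to 85 mm and grips with 20 to 120 N. Pads are 22 mm wide; open, the fingers measure 114 mm over their backs; the gripper's body (76 mm by 85 mm) begins 54 mm behind the grasp point. The pads swing forward as they close: fully open they stand 13 mm farther back than shut.
Start: joints at [1.082, 0.13, 1.488, -0, 1.523, -0.085], TCP at [0.236, 0.552, 0.231] pointing down, gripper open.
Joint ranges: [-2.96, 2.96], [-0.89, 2.26], [0.02, 2.5], [-1.34, 4.48], [0, 2.73], [-2.66, 2.66]. Speed limits (rad/s): [2.39, 2.39, 2.79, 3.14, 3.14, 3.14].

### API

Orientations are given as a rotation vector (axis times angle).
In Python, from bench import env, optics, job, find_in, cut_out, mark_of gives the robot as it stands. The module is installed in compiled form; this text tells all that it offers.
- The arm moves only by the tool jog_arm, never from a script. Its argument "rows" is a list of rows, each a list of 7 numbers: the shift along the tool's x, y, z scaled (see below), then the turn, a rotation vector about the tool's x, y, z scaled (see below), then the opening, from 0 (shut) to 1 (fully open). A call has 1 to 12 rows; each row is the pose to reach, as a shift and turn from the pose commanded when the call began, along the tool's axes at that moment; what a row does not reach only later rows make up. The controller multiplies each number of a shift by 150 mm and each number of a turn by 90 degrees. A row lasts 1/10 s, in which the tool goes at most 50 mm and 8.59 degrees, less where a joint would pass 70% of its speed; a pose out of reach is approached as far as the arm can. A call with a number of a shift or a turn outside -1 to 1 is refused whole. A call with a gripper value outside its range is refused whole. The fingers move at their own pace and stop on an object; "newtons" is the grip in N (left out, the last holds). Time passes only in rows, so rows that repeat a pose let the fingers close. It gives the time, the measured TCP pose, the force, the opening and the grip force at its end, in the units of the state.
- env.read_state(): the state, without advancing time (a new reading comes with each control period).
- optics.capture(name): name is "side" or "top" or "wrist"; returns the picture (480x640x3 uint8, blue, green, red); there is no depth.
- optics.camera_params(name): a dict with "camera_matrix" (3x3 intrinsics, pixels), "xyz" and "rotation" of the camera in the world. Camera axes: x right, y down, z forward; pixel columns grow to the right and rows downward; lengths in m; the calibration is good to about 2 mm. A picture is of the moment at which its call begins: read the wrist's pose just before it. camera_params takes no time and is no camera call; for the wrist camera it gives the pose at the moment of the call.
- job.close_job(): hands the job in; it is judged then, once.
Trained networks look in the newest picture that a camera, given by its name, has taken for a name from the list of things; names that differ only in an ending like _2 or _b are one class to them, and where a whole thing is asked for, a point or a joint stands for the part that bears it (a point fixed in the world has none). Each returns a list of dicts, best first, with "score" (0 to 1); they miss things now and then, are a little off and sometimes report something else, mostly with a low value. They report only what shows in the picture. A call takes as long as a camera call. They do not tell look-alikes from the thing itself.
- find_in(camera, label): "centre" ([column, row] in pixels, amid what is visible of it).
- cut_out(camera, label): "mask" (480x640 bool, what is visible of it) and "centre" ([column, row] in pixels, amid what is visible of it).
- mark_of(camera, label): "centre" ([column, row] in pixels: a listed point, or the origin of a listed thing).
The state is a dict: "time_s": time; "q": joint angles; "joint_velocities": joint speeds; "effort": joint torques, N m; "tcp_pos": TCP position; "eef_rot": TCP orientation; "wrist_force": force on the tool from outside, world axes, zero at the start; "ft_torque": the same for the moment, N m; "grip_width": finger opening in m; "grip_force": force on a finger pad.
Only numpy, scipy, OpenCV 4.12 (cv2) and the standard library are available. Lean on these libraries where they do the work, as an engineer would, in place of code of your own. Each camera call takes 0.05 s, during which the arm holds its last target. There are 200 camera calls.

## Working session

There is one attempt and no reset: what is moved stays moved. The work goes in short steps, Python scripts to look and compute and a tool call to move; the robot and the scene stay as the last step left them, time stands still between calls to the robot, and variables do not carry over. Pictures are saved under pics/ and viewed, at most 10 in all, crops included, and the job is handed in when it is done.

Besides the shell and the picture viewer there is one more tool, called after "Emit:" as a command line: name --pt "numbers of a row" for each row, then --argument value for the rest. jog_arm: Moves the arm, as the interface text tells. Shifts and turns lie within -1 to 1; 1 stands for 150 mm of shift or 90 degrees of turn. Its arguments: {"type":"object","properties":{"rows":{"type":"array"},"newtons":{"type":"number"}},"required":["rows"]}

```bash
mkdir -p pics
cat > h.py <<'E'
import numpy as np, cv2
from scipy.spatial.transform import Rotation as R
from bench import env, optics, job, find_in, cut_out, mark_of
def cam(n):
    p=optics.camera_params(n); K=np.array(p["camera_matrix"]); Rm=np.array(p["rotation"])
    if Rm.shape!=(3,3): Rm=R.from_rotvec(Rm.ravel()).as_matrix()
    return K,Rm,np.array(p["xyz"])
def ray(n,px,z,c=None):
    K,Rm,t=c or cam(n); d=Rm@np.linalg.solve(K,[px[0],px[1],1]); return t+d*(z-t[2])/d[2]
def proj(n,X,c=None):
    K,Rm,t=c or cam(n); v=K@(Rm.T@(np.array(X)-t)); return v[:2]/v[2]
E
python3 - <<'E'
from h import *
for n in ["top","side"]:
    im=optics.capture(n); cv2.imwrite(f"pics/{n}0.png",im)
    print(n,cam(n)[2],cam(n)[1].round(3).tolist(),cam(n)[0].tolist())
    for l,z in [("jig",0),("pad_grip",.074),("pointer",.015),("tile",.015),("spacer",0),("mug",0),("cup",0),("jar",0),("log",0),("slice",0)]:
        for r in mark_of(n,l)[:4]: print(l,round(r["score"],2),np.round(r["centre"]),ray(n,r["centre"],z).round(4))
print(env.read_state())
E
```

```text
top [ 0.35106257 -0.00454576  1.25316782] [[0.002, -0.991, 0.133], [-1.0, -0.0, 0.012], [-0.012, -0.133, -0.991]] [[505.6243367593744, 0.0, 322.71724483265814], [0.0, 505.6243367593744, 237.31796145597937], [0.0, 0.0, 1.0]]
pad_grip 0.72 [311. 176.] [0.659  0.0393 0.074 ]
pad_grip 0.6 [439. 215.] [ 0.5625 -0.2647  0.074 ]
pad_grip 0.21 [300. 170.] [0.6738 0.0641 0.074 ]
pointer 0.58 [300. 168.] [0.6948 0.0698 0.015 ]
tile 0.95 [412. 338.] [ 0.2733 -0.203   0.015 ]
tile 0.85 [314. 211.] [0.5845 0.033  0.015 ]
tile 0.6 [304. 304.] [0.3542 0.0551 0.015 ]
spacer 0.78 [478. 257.] [ 0.4698 -0.3743  0.    ]
spacer 0.53 [436. 269.] [ 0.4407 -0.2685  0.    ]
mug 0.9 [460. 175.] [ 0.6781 -0.3372  0.    ]
cup 0.96 [202. 213.] [0.581  0.3166 0.    ]
jar 0.83 [202. 166.] [0.7027 0.3192 0.    ]
log 0.74 [209. 277.] [0.4192 0.2924 0.    ]
slice 0.66 [440. 218.] [ 0.5689 -0.2823  0.    ]
slice 0.44 [301. 166.] [0.7027 0.0664 0.    ]
side [ 0.17746929 -0.86407099  0.69059175] [[0.942, -0.183, 0.28], [-0.334, -0.529, 0.78], [0.005, -0.828, -0.56]] [[447.58105591491034, 0.0, 319.2769324314655], [0.0, 4
[... 738 characters left out ...]
.2761  0.    ]
{'time_s': 1.1, 'q': array([ 1.08159472e+00,  1.30421065e-01,  1.48822468e+00,  2.54733725e-05,
        1.52298261e+00, -8.53682637e-02]), 'joint_velocities': array([ 0.00053999, -0.00031364, -0.00091055, -0.00097975, -0.00102557,
       -0.00170626]), 'effort': array([-5.79621701e-04, -5.69340813e+01, -5.00866485e+01,  2.91886280e-06,
        1.64535766e-03,  1.16600244e-06]), 'tcp_pos': array([0.23572043, 0.55175552, 0.23126606]), 'eef_rot': array([-6.30033288e-01, -3.07773384e+00,  4.24560182e-05]), 'wrist_force': array([-0.12957303, -0.30238606,  0.14298677]), 'ft_torque': array([-0.05250824, -0.04423854,  0.01525629]), 'grip_force': 0.0, 'grip_width': 0.08539004436755504}
```

Run:
```python
import cv2
t=cv2.imread("pics/top0.png")
cv2.imwrite("pics/tc.png",cv2.resize(t[130:370,180:500],None,fx=2.5,fy=2.5,interpolation=cv2.INTER_CUBIC))
s=cv2.imread("pics/side0.png")
cv2.imwrite("pics/sc.png",cv2.resize(s[170:410,220:540],None,fx=2.5,fy=2.5,interpolation=cv2.INTER_CUBIC))
```

```text
(no output)
```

View pics/tc.png

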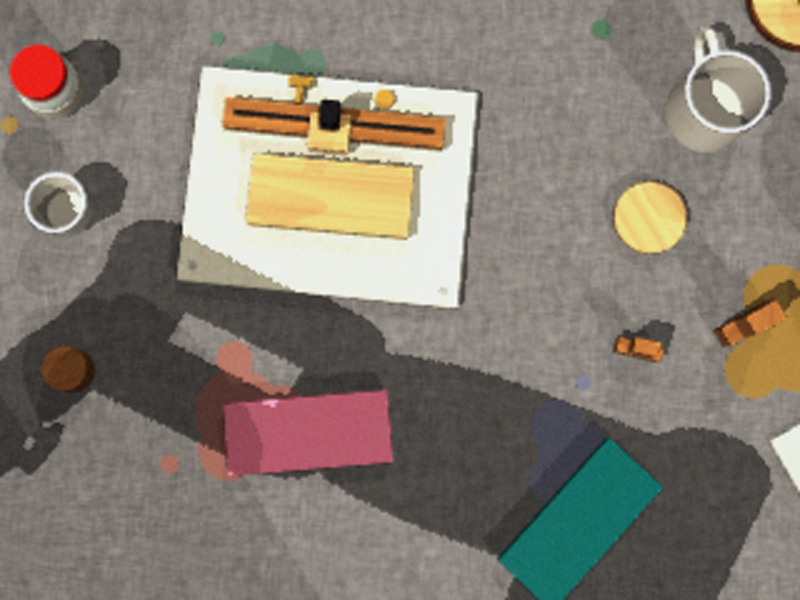

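View pics/sc.png

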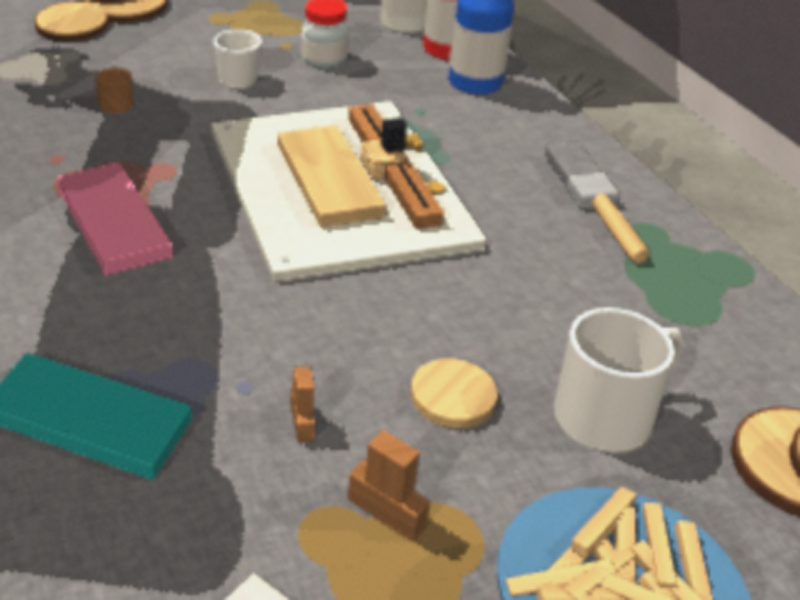

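The tile is at top px (314,211), and the pink (304,304) and turquoise (412,338) look-alikes are ruled out. The pointer is the T at (300,166), with the round cap at (334,169). There are two spacer candidates, A at (478,257) and B at (436,269). I'll pick between them by fitting size.

```bash
cat >> h.py <<'E'
def box(x0,x1,y0,y1,z0,z1): return np.array([[x,y,z] for x in(x0,x1) for y in(y0,y1) for z in(z0,z1)])
SP=[box(-.007,.007,-.022,.022,0,.022),box(-.007,.007,-.012,.012,.022,.052)]
def place(P,x,y,yaw,z=0): return P@R.from_euler('z',yaw).as_matrix().T+[x,y,z]
def sil(parts,c,S=4):
    K,Rm,t=c; m=np.zeros((480*S,640*S),np.uint8)
    for P in parts:
        v=(P-t)@Rm@K.T; u=((v[:,:2]/v[:,2:]+.5)*S).astype(np.int32); cv2.fillConvexPoly(m,cv2.convexHull(u),1)
    return cv2.resize(m.astype(np.float32),(640,480),interpolation=cv2.INTER_AREA)
def iou(a,b): return np.minimum(a,b).sum()/np.maximum(a,b).sum()
E
cat > fit.py <<'E'
from h import *
from scipy.optimize import minimize
C={n:cam(n) for n in("top","side")}
M={}
for n in C:
    optics.capture(n)
    M[n]=[(r["centre"],r["mask"].astype(np.float32)) for r in cut_out(n,"spacer")[:5]]
for nm,x0,y0 in[("A",.47,-.373),("B",.44,-.266)]:
    ms={}
    for n in C:
        p=proj(n,[x0,y0,.02]); k=min(M[n],key=lambda a:np.hypot(*(np.array(a[0])-p)))
        print(nm,n,np.hypot(*(np.array(k[0])-p)).round(1),k[1].sum()); ms[n]=k[1]
    def f(q): return -sum(iou(sil([place(P*q[3],*q[:2],q[2]) for P in SP],C[n]),ms[n]) for n in C)
    best=min((minimize(f,[x0,y0,w,s],method="Nelder-Mead",options=dict(initial_simplex=np.array([x0,y0,w,s])+np.vstack([np.zeros(4),np.diag([.008,.008,.3,.1])]),maxiter=120)) for w in np.arange(0,3.1,.52) for s in(.75,1.)),key=lambda r:r.fun)
    print(nm,best.x.round(4),best.fun)
E
python3 fit.py
python3 - <<'E'
from h import *
from scipy.optimize import least_squares
px=np.array([[203,67],[479,92],[459,306],[178,280]])/2.5+[180,130]
c=cam("top")
loc=np.array([[.12,.14,.015],[.12,-.14,.015],[-.1,-.14,.015],[-.1,.14,.015]])
f=lambda q:np.ravel([proj("top",X,c) for X in place(loc,*q)]-px)
r=least_squares(f,[.58,.03,0],x_scale=[.1,.1,.1]); print(r.x.round(4),r.fun.round(1))
def tojig(X): return place((np.array([X])-[r.x[0],r.x[1],0]),0,0,-r.x[2])[0].round(4)
for n,z in[("pointer",.02),("pad_grip",.074),("tile",.015)]:
    for cm in("top","side"):
        for q in mark_of(cm,n)[:3]: print(n,cm,round(q["score"],2),tojig(ray(cm,q["centre"],z)))
E
```

```text
A top 0.8 286.0
A side 5.4 890.0
A [ 0.4659 -0.3714  3.6405  1.3838] -1.796750545501709
B top 44.7 286.0
B side 3.7 234.0
B [ 0.4424 -0.2602 -0.1855  0.9308] -0.9146800637245178
[ 0.5916  0.0393 -0.0952] [-0.1 -0.5 -0.1 -0.4  0.4  0.6 -0.2  0.2]
pointer top 0.45 [0.1017 0.0368 0.02  ]
pointer top 0.15 [-0.0067 -0.0093  0.02  ]
pointer side 0.57 [0.1136 0.0487 0.02  ]
pad_grip top 0.87 [0.0659 0.0036 0.074 ]
pad_grip top 0.7 [0.0913 0.0354 0.074 ]
pad_grip top 0.65 [0.0755 0.2617 0.074 ]
pad_grip side 0.66 [0.0804 0.016  0.074 ]
tile top 0.93 [-0.2915 -0.2711  0.015 ]
tile top 0.74 [ 0.0012 -0.0067  0.015 ]
tile top 0.66 [-0.236  -0.0052  0.015 ]
tile side 0.76 [-0.2357 -0.0122  0.015 ]
tile side 0.75 [-0.0011  0.0039  0.015 ]
tile side 0.56 [-0.2962 -0.2783  0.015 ]
```

Spacer B is the right one: its fitted scale is 0.93, while A fits at 1.38. The jig pose from the board corners is (0.592, 0.039, yaw −0.095). Next I'll move over the jig and use the wrist camera.

```bash
cat >> h.py <<'E'
def go(x,y,z,yaw,base=None):
    "numbers for a move to x,y,z with tool y along world-y turned by yaw (mod pi)"
    s=env.read_state(); p0=s["tcp_pos"]; R0=R.from_rotvec(s["eef_rot"])
    if base is not None: p0,R0=base[0],base[1]
    c=[]
    for k in(0,np.pi):
        Rt=R.from_euler('z',yaw+k)*R.from_matrix(np.diag([-1.,1,-1])); c.append(((R0.inv()*Rt).as_rotvec(),Rt))
    w,Rt=min(c,key=lambda a:np.linalg.norm(a[0]))
    d=R0.inv().apply(np.array([x,y,z])-p0)
    print("t",s["time_s"],"tcp",p0.round(4),"shift",(d/.15).round(3),"turn",(w/(np.pi/2)).round(3),"q6",s["q"][5].round(2),"F",s["wrist_force"].round(1),"grip",s["grip_width"].round(4))
E
python3 -c "
from h import *
print(R.from_rotvec(env.read_state()['eef_rot']).as_matrix().round(3))
c=cam('wrist');print(c[1].round(3),c[2],c[0])
go(.62,.04,.26,-.095)"
```

```text
[[-0.92   0.393  0.   ]
 [ 0.393  0.92  -0.   ]
 [-0.    -0.    -1.   ]]
[[ 0.392  0.877  0.277]
 [ 0.92  -0.373 -0.119]
 [-0.     0.302 -0.953]] [0.16477621 0.58160265 0.37362431] [[331.80583015   0.         321.23116303]
 [  0.         331.80583015 239.17544625]
 [  0.           0.           1.        ]]Traceback (most recent call last):
  File "<string>", line 5, in <module>
    go(.62,.04,.26,-.095)
    ~~^^^^^^^^^^^^^^^^^^^
  File "h.py", line 30, in go
    print("t",s["time_s"],"tcp",p0.round(4),"shift",(d/.15).round(3),"turn",(w/(np.pi/2)).round(3),"q6",s["q"][5].round(2),"F",s["wrist_force"].round(1),"grip",s["grip_width"].round(4))
                                                                                                                                                                ^^^^^^^^^^^^^^^^^^^^^
AttributeError: 'float' object has no attribute 'round'
```

```bash
sed -i 's/s\["grip_width"\].round(4)/round(s["grip_width"],4)/' h.py; python3 -c "
from h import *
go(.62,.04,.26,-.095)"
```

```text
t 1.6 tcp [0.2357 0.5517 0.2313] shift [-3.696 -2.13  -0.191] turn [-0.     0.    -0.197] q6 -0.09 F [-0.  -0.1  0.7] grip 0.0854
```

Emit:
jog_arm --pt "-0.924 -0.53 -0.048 0 0 0 1" --pt "-0.924 -0.53 -0.048 0 0 0 1" --pt "-0.924 -0.53 -0.048 0 0 0 1" --pt "-0.924 -0.53 -0.048 0 0 0 1" --pt "-0.924 -0.53 -0.048 0 0 0 1"

```text
time_s: 2.1
tcp_pos: [0.3332, 0.4231, 0.2389]
eef_rot: [0.635, 3.076, 0.001]
wrist_force: [0.1, 0.5, -0.5]
grip_width: 0.0856
grip_force: 0.0
```

Emit:
jog_arm --pt "-0.924 -0.53 -0.048 0 0 0 1" --pt "-0.924 -0.53 -0.048 0 0 0 1" --pt "-0.924 -0.53 -0.048 0 0 0 1" --pt "-0.924 -0.53 -0.048 0 0 0 1" --pt "-0.924 -0.53 -0.048 0 0 0 1"

```text
time_s: 2.6
tcp_pos: [0.4286, 0.2966, 0.2457]
eef_rot: [-0.633, -3.077, -0.001]
wrist_force: [-0.6, 0.3, -0.7]
grip_width: 0.0855
grip_force: 0.0
```

Emit:
jog_arm --pt "-0.924 -0.53 -0.048 0 0 0 1" --pt "-0.924 -0.53 -0.048 0 0 0 1" --pt "-0.924 -0.53 -0.048 0 0 0 1" --pt "-0.924 -0.53 -0.048 0 0 0 1" --pt "-0.924 -0.53 -0.048 0 0 0 1"

```text
time_s: 3.1
tcp_pos: [0.5245, 0.1699, 0.2525]
eef_rot: [-0.631, -3.077, -0.001]
wrist_force: [-0.9, -0.5, 1.4]
grip_width: 0.0856
grip_force: 0.0
```

Emit:
jog_arm --pt "-0.924 -0.53 -0.048 0 0 -0.197 1" --pt "-0.924 -0.53 -0.048 0 0 -0.197 1" --pt "-0.924 -0.53 -0.048 0 0 -0.197 1" --pt "-0.924 -0.53 -0.048 0 0 -0.197 1" --pt "-0.924 -0.53 -0.048 0 0 -0.197 1" --pt "-0.924 -0.53 -0.048 0 0 -0.197 1"

```text
time_s: 3.7
tcp_pos: [0.6198, 0.0443, 0.2597]
eef_rot: [-0.145, -3.137, -0.002]
wrist_force: [-0.4, 0.0, -0.2]
grip_width: 0.0853
grip_force: 0.0
```

```bash
cat > look.py <<'E'
import sys
from h import *
c=cam("wrist"); im=optics.capture("wrist"); cv2.imwrite("pics/"+sys.argv[1],im)
go(.62,.04,.26,-.095)
J=(.5916,.0393,-.0952)
tj=lambda X: place((np.array([X])-[J[0],J[1],0]),0,0,-J[2])[0].round(4)
for l,z in[("pointer",.015),("pad_grip",.074),("tile",.015),("jig",0)]:
    for r in mark_of("wrist",l)[:3]: print(l,round(r["score"],2),np.round(r["centre"]),"jig",tj(ray("wrist",r["centre"],z,c)))
E
python3 look.py w1.png
```

```text
t 3.75 tcp [0.6197 0.0443 0.2599] shift [-0.005 -0.029 -0.001] turn [ 0.001 -0.001  0.002] q6 -1.49 F [-0.2 -0.2 -0.4] grip 0.0853
pointer 0.78 [349. 263.] jig [0.1038 0.0421 0.015 ]
pad_grip 0.92 [319. 261.] jig [0.0785 0.005  0.074 ]
tile 0.61 [312. 180.] jig [ 0.0002 -0.0037  0.015 ]
```

View pics/w1.png

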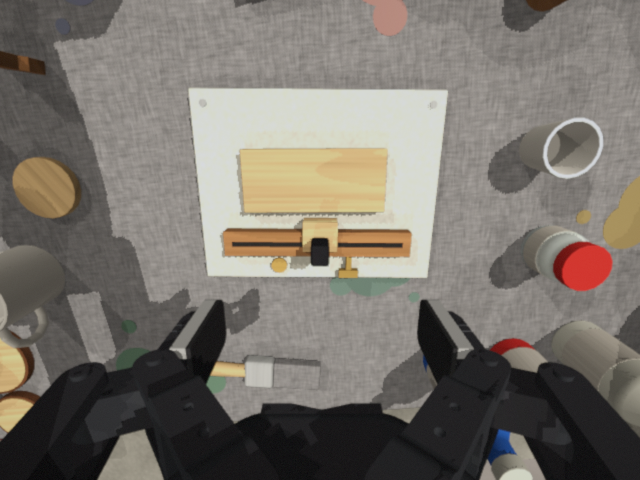

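The wrist view shows the board corners at (190,89), (447,90), (428,278) and (207,276). The pointer T is at (348,266), the cap at (279,265) and the grip at (320,252).

```bash
cat > jf.py <<'E'
from h import *
from scipy.optimize import least_squares
im=cv2.imread("pics/w1.png"); c=cam("wrist")
px=np.float32([[190,89],[447,90],[428,278],[207,276]]).reshape(-1,1,2)
px=cv2.cornerSubPix(cv2.cvtColor(im,cv2.COLOR_BGR2GRAY),px,(5,5),(-1,-1),(3,50,.01)).reshape(-1,2); print(px.tolist())
loc=np.array([[-.1,-.14,.015],[-.1,.14,.015],[.12,.14,.015],[.12,-.14,.015]])
r=least_squares(lambda q:np.ravel([proj("wrist",X,c) for X in place(loc,*q)]-px),[.59,.04,-.095],x_scale=[.1]*3); print(r.x.round(4),r.fun.round(1))
J=r.x
tj=lambda X: place((np.array([X])-[J[0],J[1],0]),0,0,-J[2])[0].round(4)
for n,p,z in[("ptr stem",(349,259),.025),("ptr bar",(348,274),.025),("padL",(303,221),.04),("padR",(338,221),.04),("gripTopL",(311,262),.074),("gripTopR",(329,262),.074),("tile fl",(243,213),.033),("tile fr",(385,212),.033),("tile nl",(240,149),.033),("tile nr",(387,149),.033)]: print(n,tj(ray("wrist",p,z,c)))
for yj in(.0,.044): print("grip world",yj,place(np.array([[.07,yj,0]]),*J))
g=place(np.array([[.07,.004,0]]),*J)[0]
go(g[0],g[1],.075,J[2])
E
python3 jf.py; python3 -c "
import cv2;i=cv2.imread('pics/w1.png')[205:290,200:440];cv2.imwrite('pics/w1c.png',cv2.resize(i,None,fx=3.3,fy=3.3,interpolation=2))"
```

```text
[[188.24859619140625, 87.76778411865234], [447.23834228515625, 89.67375183105469], [426.836669921875, 277.2632751464844], [207.5535125732422, 275.41357421875]]
[ 0.5958  0.0405 -0.0985] [-1.1 -0.4  1.2 -0.3  0.4  0.5 -0.5  0.9]
ptr stem [0.0913 0.0387 0.025 ]
ptr bar [0.1111 0.0381 0.025 ]
padL [ 0.0402 -0.016   0.04  ]
padR [0.0399 0.0235 0.04  ]
gripTopL [ 0.0763 -0.006   0.074 ]
gripTopR [0.0761 0.0131 0.074 ]
tile fl [ 0.0331 -0.0847  0.033 ]
tile fr [0.0307 0.0771 0.033 ]
tile nl [-0.0374 -0.0834  0.033 ]
tile nr [-0.0385  0.0748  0.033 ]
grip world 0.0 [[0.66546542 0.03364489 0.        ]]
grip world 0.044 [[0.66979302 0.07743156 0.        ]]
t 3.95 tcp [0.6201 0.0431 0.2604] shift [-0.307 -0.008  1.236] turn [0.    0.    0.004] q6 -1.49 F [ 0.5 -0.   0.5] grip 0.085
```

View pics/w1c.png

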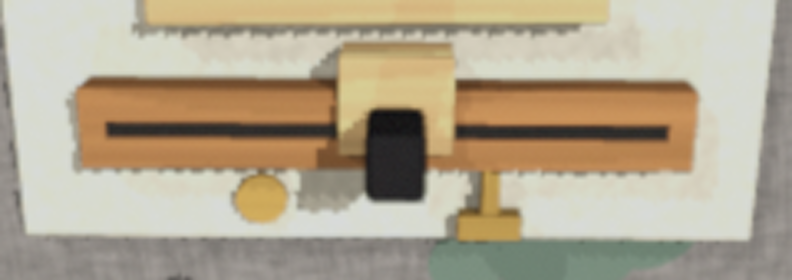

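Emit:
jog_arm --pt "-0.307 -0.008 0.7 0 0 0.003 1" --pt "-0.307 -0.008 0.7 0 0 0.003 1" --pt "-0.307 -0.008 0.7 0 0 0.003 1" --pt "-0.307 -0.008 0.7 0 0 0.003 1"

```text
time_s: 4.35
tcp_pos: [0.6643, 0.0364, 0.1517]
eef_rot: [-0.155, -3.131, 0.0]
wrist_force: [-0.8, -1.7, 0.4]
grip_width: 0.0856
grip_force: 0.0
```

```bash
python3 -c "
from h import *
go(.6659,.0376,.048,-.098)"
```

```text
t 4.35 tcp [0.6643 0.0364 0.1517] shift [-0.014  0.009  0.691] turn [-0.    -0.004 -0.001] q6 -1.49 F [-0.8 -1.7  0.4] grip 0.0856
```

Emit:
jog_arm --pt "-0.014 0.009 0.3 0 0 0 1" --pt "-0.014 0.009 0.55 0 0 0 1" --pt "-0.014 0.009 0.69 0 0 0 1" --pt "-0.014 0.009 0.69 0 0 0 0.1" --pt "-0.014 0.009 0.69 0 0 0 0.1" --pt "-0.014 0.009 0.69 0 0 0 0.1" --pt "-0.014 0.009 0.69 0 0 0 0.1" --pt "-0.014 0.009 0.69 0 0 0 0.1" --pt "-0.014 0.009 0.69 0 0 0 0.1" --newtons 25

```text
time_s: 5.25
tcp_pos: [0.6702, 0.0371, 0.0543]
eef_rot: [0.155, 3.134, 0.0]
wrist_force: [-0.3, 0.8, 6.3]
grip_width: 0.0195
grip_force: 28.8
```

```bash
python3 look.py w2.png
```

```text
t 5.3 tcp [0.6702 0.0372 0.0543] shift [ 0.33  -0.014 -1.373] turn [ 0.     0.002 -0.003] q6 -1.49 F [-1.7  0.3  6.9] grip 0.0193
pointer 0.76 [380. 312.] jig [0.1065 0.0409 0.015 ]
pad_grip 0.96 [320. 319.] jig [0.0749 0.0042 0.074 ]
tile 0.61 [308. 129.] jig [-0.0011 -0.0017  0.015 ]
jig 0.41 [319. 319.] jig [0.1202 0.0034 0.    ]
```

Emit:
jog_arm --pt "0 0.06 -0.02 0 0 0 0.1" --pt "0 0.12 -0.02 0 0 0 0.1" --pt "0 0.18 -0.02 0 0 0 0.1" --pt "0 0.237 -0.02 0 0 0 0.1" --pt "0 0.237 -0.02 0 0 0 0.1" --pt "0 0.237 -0.02 0 0 0 0.1"

```text
time_s: 6.1
tcp_pos: [0.6735, 0.0731, 0.0544]
eef_rot: [0.155, 3.135, 0.001]
wrist_force: [9.3, 0.3, -12.2]
grip_width: 0.0193
grip_force: 27.4
```

```bash
python3 look.py w3.png;python3 -c "
import cv2;i=cv2.imread('pics/w3.png')[160:400,160:480];cv2.imwrite('pics/w3c.png',cv2.resize(i,None,fx=2.5,fy=2.5,interpolation=2))"
```

```text
t 6.15 tcp [0.6735 0.073  0.0545] shift [ 0.329 -0.253 -1.371] turn [ 0.     0.002 -0.002] q6 -1.44 F [  9.6   0.8 -10.7] grip 0.0198
pad_grip 0.69 [321. 316.] jig [0.0737 0.0407 0.074 ]
tile 0.64 [243. 129.] jig [-0.0015  0.0007  0.015 ]
```

View pics/w3c.png

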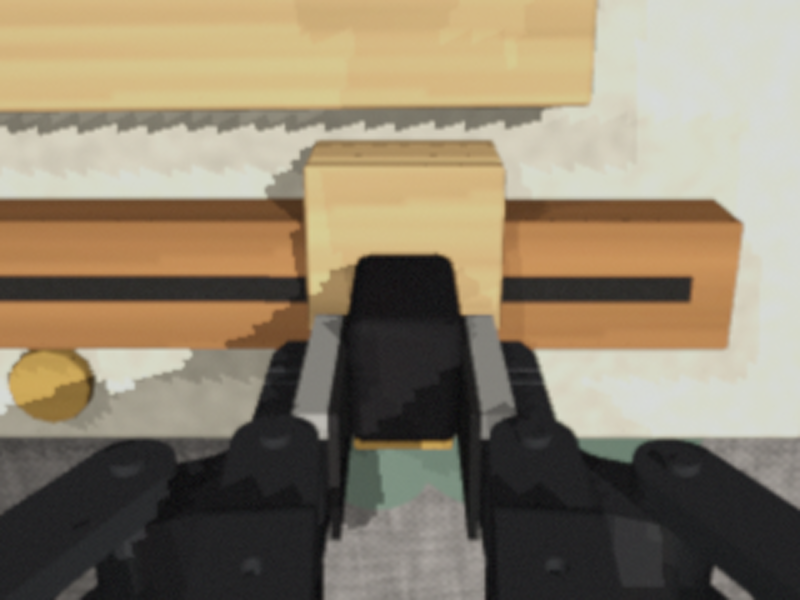

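The pointer's bar shows centred behind the grip at crop x 404, against 405 for the grip, so they line up. I'll release, lift and go to spacer B.

Emit:
jog_arm --pt "0 0.237 -0.02 0 0 0 0.1" --pt "0 0 -0.01 0 0 0 0.8"

```text
time_s: 6.55
tcp_pos: [0.6716, 0.0728, 0.0548]
eef_rot: [-0.151, -3.137, 0.008]
wrist_force: [0.1, 2.7, -1.5]
grip_width: 0.0329
grip_force: 1.6
```

That first row was a mistake: it repeated a shift that is relative to the start of the call, so the pad may have moved. I'll lift and re-measure.

Emit:
jog_arm --pt "0 0 0 0 0 0 1" --pt "0 0 0 0 0 0 1" --pt "0 0 0 0 0 0 1" --pt "0 0 -0.4 0 0 0 1" --pt "0 0 -0.8 0 0 0 1" --pt "0.3 -0.1 -0.95 0 0 0 1" --pt "0.3 -0.1 -0.95 0 0 0 1" --pt "0.3 -0.1 -0.95 0 0 0 1"

```text
time_s: 7.35
tcp_pos: [0.6266, 0.0628, 0.2026]
eef_rot: [0.154, 3.132, 0.001]
wrist_force: [1.1, -0.1, -0.6]
grip_width: 0.0854
grip_force: 0.0
```

```bash
python3 look.py w4.png;python3 -c "
import cv2;i=cv2.imread('pics/w4.png')[170:350,200:440];cv2.imwrite('pics/w4c.png',cv2.resize(i,None,fx=3.3,fy=3.3,interpolation=2))"
```

```text
t 7.4 tcp [0.6264 0.0628 0.2004] shift [ 0.026 -0.155 -0.398] turn [ 0.     0.002 -0.002] q6 -1.45 F [ 0.1  0.2 -0.1] grip 0.0855
pointer 0.59 [334. 279.] jig [0.107  0.0397 0.015 ]
pad_grip 0.66 [341. 276.] jig [0.0767 0.0435 0.074 ]
tile 0.64 [295. 178.] jig [-0.0023  0.0007  0.015 ]
```

View pics/w4c.png

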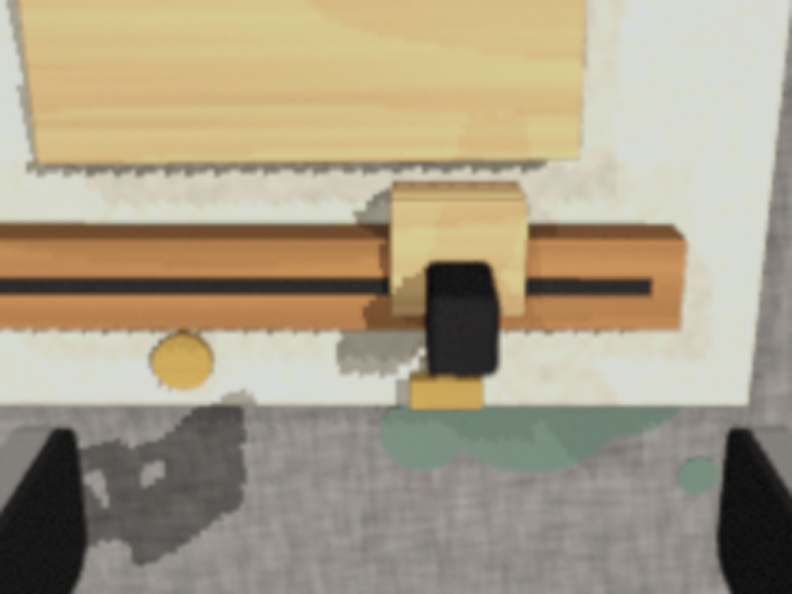

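```bash
cat >> h.py <<'E'
J=np.array([.5958,.0405,-.0985])
tj=lambda X: place((np.array([X])-[J[0],J[1],0]),0,0,-J[2])[0].round(4)
tw=lambda x,y,z=0: place(np.array([[x,y,z]]),*J)[0]
E
python3 - <<'E'
from h import *
c=cam("wrist"); f=lambda x,y,z: tj(ray("wrist",[x/3.3+199.65,y/3.3+169.65],z,c))
print("grip",f(430,355,.074),f(498,355,.074),"pad",f(391,198,.04),f(524,198,.04),f(391,312,.04),f(524,312,.04),"ptr",f(411,388,.025),f(483,388,.025))
go(.6264,.0628,.06,J[2])
E
```

```text
grip [0.0684 0.0318 0.074 ] [0.0684 0.0497 0.074 ] pad [0.0351 0.0213 0.04  ] [0.035 0.059 0.04 ] [0.0698 0.0212 0.04  ] [0.0697 0.0602 0.04  ] ptr [0.1015 0.0273 0.025 ] [0.1014 0.05   0.025 ]
t 7.6 tcp [0.6254 0.0624 0.1968] shift [-0.008  0.003  0.912] turn [-0.    -0.002 -0.   ] q6 -1.45 F [-0.7 -0.6  0.3] grip 0.0851
```

Grip is at y 0.041 and the pointer at 0.0387, a 2 mm difference, so it stays. On to the spacer.

```bash
sed -i 's/def go(x,y,z,yaw,base=None)/def go(x,y,z,yaw,base=None,ks=(0,np.pi))/; s/for k in(0,np.pi):/for k in ks:/' h.py
python3 -c "
from h import *
go(.4424,-.24,.2,-1.756,ks=(0,))"
```

```text
t 7.6 tcp [0.6254 0.0624 0.1968] shift [ 1.016 -2.126 -0.018] turn [-1.000e-03 -1.000e-03  1.055e+00] q6 -1.45 F [-0.7 -0.6  0.3] grip 0.0851
```

Emit:
jog_arm --pt "0.5 -1 -0.1 0 0 0 1" --pt "0.5 -1 -0.1 0 0 0 1" --pt "0.5 -1 -0.1 0 0 0 1" --pt "0.5 -1 -0.1 0 0 0 1"

```text
time_s: 8.0
tcp_pos: [0.5345, -0.0827, 0.2127]
eef_rot: [-0.159, -3.135, 0.001]
wrist_force: [0.6, -0.2, -0.5]
grip_width: 0.0853
grip_force: 0.0
```

Emit:
jog_arm --pt "0.5 -1 0 0 0 1 1" --pt "0.5 -1 0 0 0 1 1" --pt "0.5 -1 0 0 0 1 1" --pt "0.5 -1 0 0 0 1 1" --pt "0.5 -1 0 0 0 1 1" --pt "0.5 -1 0 0 0 1 1" --pt "0.5 -1 0 0 0 1 1" --pt "0.5 -1 0 0 0 1 1" --pt "0.5 -1 0 0 0 1 1" --pt "0.5 -1 0 0 0 1 1" --pt "0.5 -1 0 0 0 1 1" --pt "0.5 -1 0 0 0 1 1"

```text
time_s: 9.2
tcp_pos: [0.4468, -0.2215, 0.2124]
eef_rot: [-2.328, -2.106, 0.001]
wrist_force: [0.5, -0.3, -0.5]
grip_width: 0.0853
grip_force: 0.0
```

```bash
cat > sf.py <<'E'
from h import *
from scipy.optimize import minimize
import sys
c=cam("wrist"); im=optics.capture("wrist"); cv2.imwrite("pics/"+sys.argv[1],im)
x0,y0=.4424,-.2602
p=proj("wrist",[x0,y0,.03],c)
L=cut_out("wrist","spacer"); print("expect",p.round(),[(round(r["score"],2),np.round(r["centre"]),int(r["mask"].sum())) for r in L])
m=min(L,key=lambda r:np.hypot(*(np.array(r["centre"])-p)))["mask"].astype(np.float32)
f=lambda q:-iou(sil([place(P*q[3],*q[:2],q[2]) for P in SP],c),m)
b=min((minimize(f,[x0,y0,w,1],method="Nelder-Mead",options=dict(initial_simplex=np.array([x0,y0,w,1])+np.vstack([np.zeros(4),np.diag([.008,.008,.3,.05])]),maxiter=150)) for w in(-.5,-.2,.1)),key=lambda r:r.fun)
print("spacer",b.x.round(4),b.fun)
g=lambda q:f([*q,1.])
b=minimize(g,b.x[:3],method="Nelder-Mead",options=dict(initial_simplex=b.x[:3]+np.vstack([np.zeros(3),np.diag([.004,.004,.1])]))); x=b.x
print("scale 1",x.round(4),b.fun)
im=cv2.addWeighted(im,1,cv2.merge([0*m,255*sil([place(P,*x[:2],x[2]) for P in SP],c),0*m]).astype(np.uint8),.4,0)
u,v=np.clip(p,[130,100],[510,380]).astype(int)
cv2.imwrite("pics/o"+sys.argv[1],cv2.resize(im[v-100:v+100,u-130:u+130],None,fx=3,fy=3,interpolation=2))
go(x[0],x[1],.12,x[2]-np.pi/2,ks=(0,))
E
python3 sf.py s1.png
```

```text
expect [321. 251.] [(0.73, array([349., 341.]), 1907), (0.68, array([323., 250.]), 656)]
spacer [ 0.441  -0.2647 -0.2368  0.9658] -0.9316781759262085
scale 1 [ 0.4409 -0.2642 -0.2287] -0.9111268520355225
t 9.3 tcp [ 0.4468 -0.2215  0.2128] shift [-0.287 -0.011  0.618] turn [-0.001 -0.     0.084] q6 -0.47 F [-0.1  0.2 -0.7] grip 0.0854
```

View pics/os1.png

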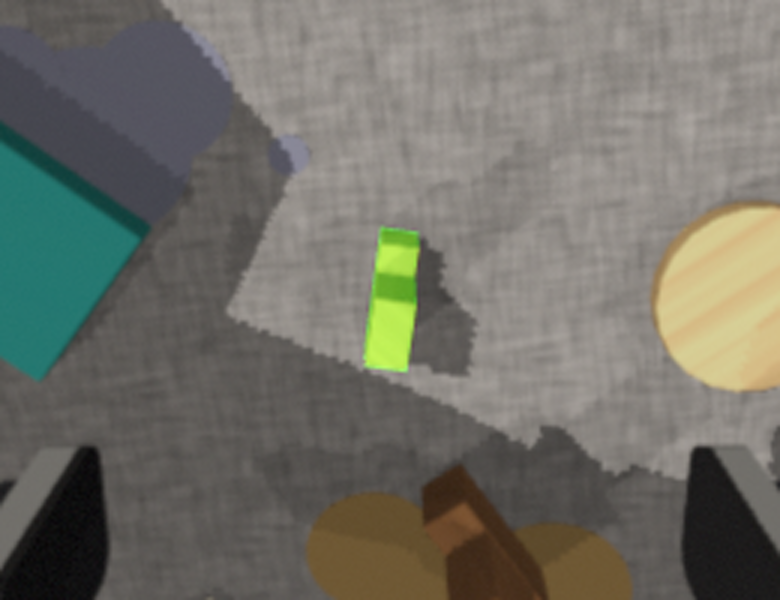

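The overlay fits spacer B at scale 1, pose (0.441, −0.264, yaw −0.23). The larger look-alike A is below it in the picture. Descending to grasp.

Emit:
jog_arm --pt "-0.287 -0.011 0.62 0 0 0.084 1" --pt "-0.287 -0.011 0.62 0 0 0.084 1" --pt "-0.287 -0.011 0.62 0 0 0.084 1" --pt "-0.287 -0.011 0.62 0 0 0.084 1" --pt "-0.287 -0.011 0.62 0 0 0.084 1"

```text
time_s: 9.8
tcp_pos: [0.4421, -0.2646, 0.1225]
eef_rot: [2.46, 1.951, 0.001]
wrist_force: [0.7, -0.2, 1.3]
grip_width: 0.0855
grip_force: 0.0
```

```bash
python3 -c "
from h import *
go(.4409,-.2645,.028,-.232-np.pi/2,ks=(0,))"
```

```text
t 9.8 tcp [ 0.4421 -0.2646  0.1225] shift [-0.001 -0.01   0.63 ] turn [0.001 0.    0.001] q6 -0.41 F [ 0.7 -0.2  1.3] grip 0.0855
```

Emit:
jog_arm --pt "0 -0.01 0.3 0 0 0 0.7" --pt "0 -0.01 0.6 0 0 0 0.5" --pt "0 -0.01 0.63 0 0 0 0.4" --pt "0 -0.01 0.63 0 0 0 0.3" --pt "0 -0.01 0.63 0 0 0 0.2" --pt "0 -0.01 0.63 0 0 0 0.1" --pt "0 -0.01 0.63 0 0 0 0.05" --pt "0 -0.01 0.63 0 0 0 0.05" --pt "0 -0.01 0.63 0 0 0 0.05" --newtons 25

```text
time_s: 10.7
tcp_pos: [0.4417, -0.2654, 0.0293]
eef_rot: [2.459, 1.948, 0.003]
wrist_force: [-0.8, 1.7, 8.1]
grip_width: 0.0135
grip_force: 30.3
```

```bash
sed -i 's/^im=cv2.addW.*//;s/^u,v=.*//;s/^cv2.imwrite("pics\/o.*//' sf.py; python3 sf.py s2.png
```

```text
expect [320. 293.] [(0.77, array([323., 297.]), 3344), (0.46, array([424., 431.]), 115)]
spacer [ 0.442  -0.2648 -0.245   0.9747] -0.9559479355812073
scale 1 [ 0.4423 -0.2641 -0.2275] -0.9214619398117065
t 10.8 tcp [ 0.4417 -0.2655  0.0293] shift [ 0.009  0.004 -0.605] turn [ 0.003  0.001 -0.002] q6 -0.41 F [0.1 0.8 9.9] grip 0.0134
```

```bash
python3 -c "
from h import *
t=tw(.0445,-.045);print(t)
go(t[0],t[1],.1293,J[2]-np.pi/2,ks=(0,))"
```

```text
[ 0.63565896 -0.00865804  0.        ]
t 10.8 tcp [ 0.4417 -0.2655  0.0293] shift [ 1.961  0.87  -0.666] turn [ 0.003  0.001 -0.084] q6 -0.41 F [0.1 0.8 9.9] grip 0.0134
```

Emit:
jog_arm --pt "0 0 -0.2 0 0 0 0.05" --pt "0 0 -0.5 0 0 0 0.05" --pt "0.2 0.1 -0.67 0 0 0 0.05" --pt "0.45 0.2 -0.67 0 0 0 0.05" --pt "0.65 0.29 -0.67 0 0 0 0.05" --pt "0.65 0.29 -0.67 0 0 0 0.05"

```text
time_s: 11.4
tcp_pos: [0.5069, -0.1766, 0.1288]
eef_rot: [2.457, 1.953, 0.004]
wrist_force: [-0.8, -0.7, -0.6]
grip_width: 0.013
grip_force: 29.1
```

Emit:
jog_arm --pt "0.2 0.09 0 0 0 0 0.05" --pt "0.45 0.2 0 0 0 0 0.05" --pt "0.65 0.29 0 0 0 0 0.05" --pt "0.65 0.29 0 0 0 0 0.05"

```text
time_s: 11.8
tcp_pos: [0.5709, -0.0918, 0.1278]
eef_rot: [2.459, 1.954, 0.003]
wrist_force: [-0.7, 0.0, -0.2]
grip_width: 0.0135
grip_force: 29.1
```

Emit:
jog_arm --pt "0.2 0.09 0 0 0 0 0.05" --pt "0.45 0.2 0 0 0 0 0.05" --pt "0.66 0.29 0 0 0 -0.084 0.05" --pt "0.66 0.29 0 0 0 -0.084 0.05" --pt "0.66 0.29 0 0 0 -0.084 0.05" --pt "0.66 0.29 0 0 0 -0.084 0.05"

```text
time_s: 12.4
tcp_pos: [0.6334, -0.009, 0.1269]
eef_rot: [2.33, 2.107, -0.001]
wrist_force: [-0.3, -1.0, 0.8]
grip_width: 0.0135
grip_force: 29.0
```

```bash
python3 look.py p1.png; python3 -c "
from h import *
t=tw(.0445,-.045);
go(t[0],t[1],.0693,J[2]-np.pi/2,ks=(0,))"
```

```text
t 12.45 tcp [ 0.6334 -0.0091  0.1269] shift [ 0.317 -0.122 -0.888] turn [0.    0.    0.996] q6 0.01 F [ 1.  -0.3 -0.3] grip 0.0134
pointer 0.68 [403. 122.] jig [0.1055 0.0402 0.015 ]
pad_grip 0.97 [369. 117.] jig [0.0732 0.0415 0.074 ]
tile 0.96 [260. 180.] jig [ 0.0003 -0.0003  0.015 ]
t 12.65 tcp [ 0.6336 -0.0086  0.1268] shift [0.001 0.014 0.384] turn [ 0.     0.    -0.001] q6 0.01 F [-0.5  1.  -0.3] grip 0.0131
```

Emit:
jog_arm --pt "0 0.014 0.2 0 0 0 0.05" --pt "0 0.014 0.38 0 0 0 0.05" --pt "0 0.014 0.38 0 0 0 0.05" --pt "0 0.014 0.38 0 0 0 0.05"

```text
time_s: 13.05
tcp_pos: [0.6353, -0.0081, 0.0694]
eef_rot: [-2.328, -2.107, 0.002]
wrist_force: [-0.8, -0.4, 0.6]
grip_width: 0.0132
grip_force: 29.0
```

```bash
python3 look.py p2.png;python3 -c "
import cv2;i=cv2.imread('pics/p2.png')[120:360,160:480];cv2.imwrite('pics/p2c.png',cv2.resize(i,None,fx=2.5,fy=2.5,interpolation=2))"
```

```text
t 13.1 tcp [ 0.6365 -0.0082  0.0709] shift [ 0.309 -0.14  -1.261] turn [ 0.001 -0.001  0.997] q6 0.01 F [ 0.3  0.3 -0.9] grip 0.0134
pointer 0.7 [426. 121.] jig [0.107  0.0402 0.015 ]
pad_grip 0.93 [388. 109.] jig [0.0743 0.0426 0.074 ]
tile 0.55 [242. 194.] jig [ 0.0007 -0.0001  0.015 ]
```

View pics/p2c.png

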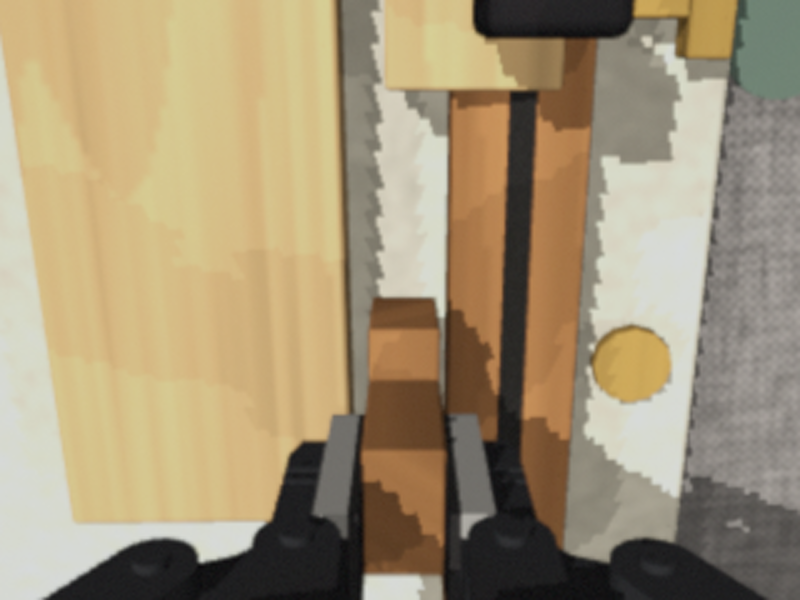

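Run:
```python
from h import *
c=cam("wrist"); z=env.read_state()["tcp_pos"][2]
f=lambda x,y,z: tj(ray("wrist",[x/2.5+159.8,y/2.5+119.8],z,c))
print("tile",f(342,150,.033),f(350,400,.033),"fence",f(449,150,.033),f(447,400,.033),"foot",z-.0293,f(372,298,z-.0293),f(436,298,z-.0293),"foot top",f(369,380,z-.0073),f(439,380,z-.0073))
print("tcp",tj(env.read_state()["tcp_pos"]),"pad",f(386,89,.04))
t=tw(.0445,-.045); go(t[0],t[1],.046,J[2]-np.pi/2,ks=(0,))
```

```text
tile [0.0328 0.0088 0.033 ] [ 0.0334 -0.0502  0.033 ] fence [0.056  0.0088 0.033 ] [ 0.0565 -0.0503  0.033 ] foot 0.04229660472098306 [ 0.0393 -0.0219  0.0423] [ 0.0531 -0.0219  0.0423] foot top [ 0.0393 -0.0317  0.0643] [ 0.0529 -0.0317  0.0643]
tcp [ 0.046  -0.0443  0.0716] pad [0.0425 0.022  0.04  ]
t 13.3 tcp [ 0.6372 -0.0081  0.0716] shift [-0.005 -0.01   0.171] turn [ 0.002  0.    -0.   ] q6 0.01 F [-0.6  0.5 -0.2] grip 0.0134
```

Emit:
jog_arm --pt "0 -0.009 0.05 0 0 0 0.05" --pt "0 -0.009 0.1 0 0 0 0.05" --pt "0 -0.009 0.14 0 0 0 0.05" --pt "0 -0.009 0.165 0 0 0 0.05" --pt "0 -0.009 0.165 0 0 0 0.05" --pt "0 -0.009 0.165 0 0 0 0.05"

```text
time_s: 13.9
tcp_pos: [0.6344, -0.0078, 0.0444]
eef_rot: [-2.328, -2.108, 0.0]
wrist_force: [-0.3, -0.3, -0.2]
grip_width: 0.0135
grip_force: 29.1
```

```bash
python3 -c "
from h import *
print(tj(env.read_state()['tcp_pos']))
t=tw(.0445,-.045); go(t[0],t[1],.045,J[2]-np.pi/2,ks=(0,))"
```

```text
[ 0.0432 -0.0442  0.0444]
t 13.9 tcp [ 0.6344 -0.0078  0.0444] shift [-0.005  0.009 -0.004] turn [-0. -0. -0.] q6 0.01 F [-0.3 -0.3 -0.2] grip 0.0135
```

Emit:
jog_arm --pt "0 0.008 0.005 0 0 0 0.05" --pt "0 0.008 0.01 0 0 0 0.05" --pt "0 0.008 0.01 0 0 0 0.05"

```text
time_s: 14.2
tcp_pos: [0.6361, -0.0079, 0.0443]
eef_rot: [2.328, 2.109, 0.0]
wrist_force: [-4.5, 0.2, 8.4]
grip_width: 0.0135
grip_force: 30.3
```

Emit:
jog_arm --pt "0 0 -0.01 0 0 0 0.4" --pt "0 0 -0.01 0 0 0 0.4" --pt "0 0 -0.01 0 0 0 0.4" --pt "0 0 -0.01 0 0 0 0.4" --pt "0 0 -0.3 0 0 0 0.4" --pt "0 0 -0.6 0 0 0 0.4" --pt "0 0 -0.9 0 0 0 0.4" --pt "0 0 -0.9 0 0 0 0.4"

```text
time_s: 15.0
tcp_pos: [0.6403, -0.0083, 0.1875]
eef_rot: [2.321, 2.102, 0.014]
wrist_force: [1.5, -0.6, 0.9]
grip_width: 0.0344
grip_force: 0.0
```

```bash
python3 look.py p3.png;python3 -c "
import cv2;i=cv2.imread('pics/p3.png')[60:360,120:520];cv2.imwrite('pics/p3c.png',cv2.resize(i,None,fx=2,fy=2,interpolation=2))"
```

```text
t 15.05 tcp [ 0.6388 -0.0082  0.1837] shift [ 0.307 -0.152 -0.51 ] turn [ 0.004 -0.004  0.997] q6 0.01 F [ 0.8 -0.1 -0.8] grip 0.0342
pointer 0.86 [377. 126.] jig [0.1055 0.0408 0.015 ]
pad_grip 0.66 [348. 123.] jig [0.0745 0.0413 0.074 ]
tile 0.93 [ 25. 176.] jig [-0.2191 -0.0024  0.015 ]
tile 0.86 [264. 172.] jig [ 0.0022 -0.      0.015 ]
tile 0.81 [ 35. 402.] jig [-0.2778 -0.2619  0.015 ]
jig 0.35 [315. 212.] jig [ 0.0497 -0.042   0.    ]
```

View pics/p3c.png

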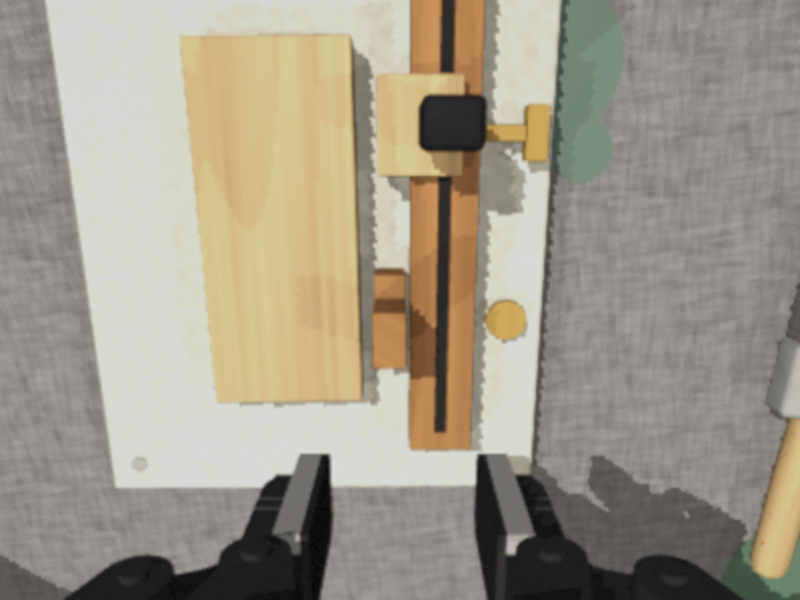

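The spacer stands upright in the gap at crop (390,320), with its tab clear of the fence, and the grip is in line with the pointer. Next is the push.

```bash
python3 -c "
from h import *
t=tw(-.08,-.003); go(t[0],t[1],.14,J[2],ks=(0,))"
```

```text
t 15.25 tcp [ 0.6347 -0.0078  0.1762] shift [ 0.275 -0.822  0.244] turn [-0.002 -0.002 -1.   ] q6 0.01 F [ 0.5 -0.7  0.6] grip 0.0338
```

Emit:
jog_arm --pt "0.275 -0.822 0 0 0 -1 0" --pt "0.275 -0.822 0 0 0 -1 0" --pt "0.275 -0.822 0 0 0 -1 0" --pt "0.275 -0.822 0 0 0 -1 0" --pt "0.275 -0.822 0 0 0 -1 0" --pt "0.275 -0.822 0.2 0 0 -1 0" --pt "0.275 -0.822 0.2 0 0 -1 0" --pt "0.275 -0.822 0.2 0 0 -1 0" --pt "0.275 -0.822 0.2 0 0 -1 0" --pt "0.275 -0.822 0.2 0 0 -1 0" --pt "0.275 -0.822 0.2 0 0 -1 0" --pt "0.275 -0.822 0.2 0 0 -1 0" --newtons 60

```text
time_s: 16.45
tcp_pos: [0.516, 0.0454, 0.1465]
eef_rot: [-0.154, -3.135, 0.0]
wrist_force: [0.2, -1.3, 0.3]
grip_width: 0.0003
grip_force: 0.0
```

```bash
python3 -c "
from h import *
t=tw(-.08,-.003); go(t[0],t[1],.022,J[2],ks=(0,))"
```

```text
t 16.45 tcp [0.516  0.0454 0.1465] shift [-0.002  0.     0.83 ] turn [-0.    -0.002  0.   ] q6 -1.48 F [ 0.2 -1.3  0.3] grip 0.0003
```

Emit:
jog_arm --pt "0 0 0.3 0 0 0 0" --pt "0 0 0.6 0 0 0 0" --pt "0 0 0.8 0 0 0 0" --pt "0 0 0.83 0 0 0 0" --pt "0 0 0.83 0 0 0 0"

```text
time_s: 16.95
tcp_pos: [0.5158, 0.0453, 0.0227]
eef_rot: [-0.158, -3.134, 0.0]
wrist_force: [0.0, -0.5, 1.5]
grip_width: -0.0002
grip_force: 0.0
```

Emit:
jog_arm --pt "-0.1 0 0 0 0 0 0" --pt "-0.17 0 0 0 0 0 0" --pt "-0.19 0 0 0 0 0 0" --pt "-0.2 0 0 0 0 0 0" --pt "-0.21 0 0 0 0 0 0" --pt "-0.22 0 0 0 0 0 0" --pt "-0.23 0 0 0 0 0 0" --pt "-0.23 0 0 0 0 0 0"

```text
time_s: 17.75
tcp_pos: [0.5515, 0.0419, 0.0238]
eef_rot: [-0.155, -3.138, 0.0]
wrist_force: [-1.7, -0.0, 1.7]
grip_width: 0.0001
grip_force: 0.7
```

```bash
python3 -c "
from h import *
print(tj(env.read_state()['tcp_pos']))"; python3 look.py q1.png
```

```text
[-0.0442 -0.0029  0.0238]
t 17.8 tcp [0.5515 0.0419 0.0238] shift [-0.456  0.032 -1.575] turn [ 0.     0.    -0.003] q6 -1.49 F [-1.3  0.   1.3] grip -0.0003
tile 0.83 [324. 369.] jig [ 0.0049 -0.0005  0.015 ]
```

Emit:
jog_arm --pt "-0.01 0 0 0 0 0 0" --pt "-0.02 0 0 0 0 0 0" --pt "-0.03 0 0 0 0 0 0" --pt "-0.04 0 0 0 0 0 0" --pt "-0.05 0 0 0 0 0 0" --pt "-0.05 0 0 0 0 0 0"

```text
time_s: 18.6
tcp_pos: [0.555, 0.0417, 0.0233]
eef_rot: [-0.155, -3.129, -0.0]
wrist_force: [-21.7, 1.8, 18.5]
grip_width: -0.0001
grip_force: 11.5
```

Emit:
jog_arm --pt "0.008 0 -0.004 0 0 0 0" --pt "0.008 0 -0.004 0 0 0 0" --pt "0.008 0 -0.004 0 0 0 0"

```text
time_s: 18.9
tcp_pos: [0.555, 0.0419, 0.0234]
eef_rot: [-0.155, -3.132, -0.001]
wrist_force: [-12.4, 2.7, 7.3]
grip_width: 0.0001
grip_force: 6.4
```

```bash
python3 -c "
from h import *
s=env.read_state();print(tj(s['tcp_pos']),s['wrist_force'])"; python3 look.py q2.png; python3 -c "
from h import *
a=cv2.imread('pics/q2.png')[250:440,180:460]; t=optics.capture('top')[150:250,240:380]
A=cv2.resize(a,(780,530-240+40)) if 0 else cv2.resize(a,None,fx=2.1,fy=2.1,interpolation=2); B=cv2.resize(t,None,fx=1.42,fy=1.42,interpolation=2)
c=np.zeros((590,600,3),np.uint8); c[:A.shape[0],:A.shape[1]]=A
s=optics.capture('side')[185:265,300:440]; S=cv2.resize(s,(300,171),interpolation=2); B=cv2.resize(t,(298,190),interpolation=2)
c[400:590,:298]=B; c[400:571,300:600]=S; cv2.imwrite('pics/q2c.png',c)"
```

```text
[-0.0407 -0.0027  0.0234] [-12.44304574   2.74374394   7.27641675]
t 18.95 tcp [0.555  0.0419 0.0234] shift [-0.423  0.03  -1.58 ] turn [ 0.    -0.004 -0.002] q6 -1.49 F [-12.8   2.8   6.9] grip 0.0002
```

View pics/q2c.png

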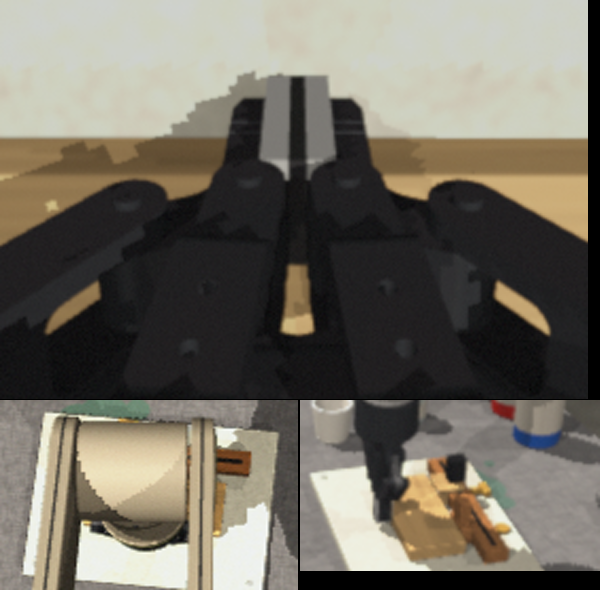

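Run:
```python
from h import *
c=cam("side"); optics.capture("side")
b=tw(.048,-.045,.015); t=tw(.048,-.045,.067)
print("expect base,top px",proj("side",b,c).round(),proj("side",t,c).round())
e=sil([place(place(P,.048,-.045,0),*J,.015) for P in SP],c)
for r in cut_out("side","spacer"): print(round(r["score"],2),np.round(r["centre"]),int(r["mask"].sum()),"iou",iou(e,r["mask"].astype(float)).round(2))
for l,z in[("spacer",.015),("tile",.015),("pad_grip",.074)]:
    for r in mark_of("side",l)[:3]: print(l,round(r["score"],2),np.round(r["centre"]),tj(ray("side",r["centre"],z,c)))
print("expected visible px",e.sum())
s=env.read_state();print(s['wrist_force'],s['time_s'])
```

```text
expect base,top px [375. 248.] [376. 232.]
0.77 [380. 365.] 895 iou 0.0
0.53 [376. 238.] 156 iou 0.68
spacer 0.92 [375. 377.] [-0.0922 -0.4373  0.015 ]
spacer 0.56 [374. 244.] [ 0.0524 -0.028   0.015 ]
tile 0.97 [267. 256.] [-0.2319 -0.0138  0.015 ]
tile 0.64 [252. 336.] [-0.303  -0.2818  0.015 ]
tile 0.63 [352. 242.] [ 0.0002 -0.0019  0.015 ]
pad_grip 0.67 [372. 246.] [ 0.0122 -0.1139  0.074 ]
pad_grip 0.48 [375. 211.] [0.0742 0.0427 0.074 ]
expected visible px 213.75
[-12.71521179   3.33799533   5.82790763] 19.5
```

The spacer silhouette sits where it should, and the tile is flush: the tool is at jig x −0.041, which puts the tile origin at about +5 to 6 mm. The push is a steady 12.7 N, applied between pad and spacer. Handing in.

```bash
python3 -c "
from h import *
print(job.close_job())"
```

```text
the job is handed in; nothing more can be done
None
```

I handed the job in with the pad about 2 mm off the pointer, the spacer let go in the gap and the plaque held against both at about 13 N; the hand-in returned no verdict, and the spacer's final pose was checked only by its outline in the side camera.

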